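# Make up two craft kits from the stock

## Task

Make up the two workshop kits. In the green tray put the cream spool in the small compartment, the yellow pigment jar in the middle one and the printing block in the large one; in the orange tray put the blue spool in the small compartment and the red pigment jar in the larger one. Stand everything upright, flat on its compartment floor, and leave the blue jar and the red spool standing where they are.

Things in the scene. Friction and masses are not known exactly. Their poses are not given: they have to be found in the camera images.
- green_tray: fixed green kit tray, 84 x 228 x 16 mm (x, y, height); walls 5 mm, floors 4 mm above the table. Origin: centre of underside; x away from the robot, yaw within 0.25. Compartments in a row along y, each 74 mm wide in x, centred on x = 0: small, 48 mm long in y, at y = -85 mm; middle, 70 mm, at y = -21 mm; large, 90 mm, at y = +64 mm.
- orange_tray: fixed orange kit tray, 84 x 133 x 16 mm (x, y, height); walls 5 mm, floors 4 mm above the table. Origin: centre of underside; x away from the robot, yaw within 0.25. Compartments in a row along y, each 74 mm wide in x, centred on x = 0: small, 48 mm long in y, at y = -37.5 mm; larger, 70 mm, at y = +26.5 mm.
- print_block: wooden printing block: base 48 x 62 x 27 mm (x, y, z), on it in the middle a square knob 20 x 20 mm from 27 to 43 mm above the underside, sides parallel to the base's; grip it by the knob or across the base. Origin: centre of underside, z up; yaw within 0.5 of the world's. Goes in the green tray's large compartment.
- yellow_jar: screw jar, 47 mm diameter, 66 mm tall, yellow body band, white lid 46 mm wide over the top 14 mm with a yellow paper disc on it; stands on the table. Origin at the centre of its underside, z up along its axis; its yaw means nothing. Goes in the green tray's middle compartment.
- red_jar: screw jar, 47 mm diameter, 66 mm tall, red body band, white lid 46 mm wide over the top 14 mm with a red paper disc on it; stands on the table. Origin at the centre of its underside, z up along its axis; its yaw means nothing. Goes in the orange tray's larger compartment.
- blue_jar: screw jar, 47 mm diameter, 66 mm tall, blue body band, white lid 46 mm wide over the top 14 mm with a blue paper disc on it; stands on the table. Origin at the centre of its underside, z up along its axis; its yaw means nothing. Stays in the stock where it stands.
- cream_spool: wooden thread spool with cream thread, standing upright, 31 mm diameter (grips like a plain cylinder), 44 mm tall, a cream paper disc on its top. Origin at the centre of its underside, z up along its axis; its yaw means nothing. Goes in the green tray's small compartment.
- blue_spool: wooden thread spool with blue thread, standing upright, 31 mm diameter (grips like a plain cylinder), 44 mm tall, a blue paper disc on its top. Origin at the centre of its underside, z up along its axis; its yaw means nothing. Goes in the orange tray's small compartment.
- red_spool: wooden thread spool with red thread, standing upright, 31 mm diameter (grips like a plain cylinder), 44 mm tall, a red paper disc on its top. Origin at the centre of its underside, z up along its axis; its yaw means nothing. Stays in the stock where it stands.

How it is judged:
By the outcome, as a careful person would: the job done as asked, in the order asked, and still so for the second after the job is handed in, with the robot touching nothing.
It also fails if it takes over 112 s, if anything falls off the work surface, if the arm or the gripper's body presses on something with over 40 N, if the wrist force passes 120 N, or if a joint passes its speed limit or range.

## Robot

A 7-joint arm with a two-finger parallel gripper is mounted at the origin on a cart in front of the work surface, level with it; the furniture and walls round the work are solid. World frame = base frame: x ahead of the robot, y to its left, z up, the work surface at z = 0. Lengths are in m, angles in degrees, forces in N, time in s.
With the tool pointing down it reaches from about 0.4 to 0.925 m from the base axis. Payload 4.1 kg.
Tool frame: the origin (TCP) lies where the fingers leave the gripper's body, on its centre line; the fingertips stand 73 mm ahead of it and the grasp point (between the pads) lies 54 mm ahead of it (hold_point_z is the distance from the TCP to the grasp point, in m); z points along the fingers, y is the line along which they close (so a half turn about z gives the same grasp; the last joint's range is limited). The gripper opens to 85 mm and grips with 20 to 120 N. Pads are 22 mm wide; open, the fingers measure 114 mm over their backs; the gripper's body (76 mm by 85 mm) begins 54 mm behind the grasp point. The pads swing forward as they close: fully open they stand 13 mm farther back than shut.
Start: joints at [-82.105, 22.827, 2.584, 88.041, -1.071, 69.15, -2.905], TCP at [0.152, 0.632, 0.304] pointing down, gripper open.
Joint ranges: [-161.44, 161.44], [-28.35, 127.94], [-78.24, 83.42], [0, 140.83], [-78.03, 258.03], [13.02, 114.36], [-168.23, 168.23]. Speed limits (degrees/s): [147.25, 147.25, 180, 180, 180, 180, 180].

## Interface

Orientations are given as [roll, pitch, yaw] about the fixed x, y, z axes, in that order (R = Rz(yaw) Ry(pitch) Rx(roll)).
In Python, from workcell import state, camera, hand_in, hold_point_z gives the robot as it stands.
- The arm moves only by the tool play_rows, never from a script. Its argument "rows" is text: rows parted by semicolons, each of 7 numbers parted by spaces: the turn, a rotation vector about the tool's x, y, z in degrees, then the shift along the tool's x, y, z in m, then the opening, from 0 (shut) to 1 (fully open). In form: wx wy wz tx ty tz jaw; .... A call has 1 to 5 rows; each row shifts and turns the commanded pose from where the row before left it, along the tool's axes as they then stand; what a row does not reach is not made up. A row lasts 1/10 s, in which the tool goes at most 50 mm and 8.59 degrees, less where a joint would pass 70% of its speed; a pose out of reach is approached as far as the arm can. A call with a gripper value outside its range is refused whole. The fingers move at their own pace and stop on an object; "force" is the grip in N (left out, the last holds). Time passes only in rows, so rows that do not move let the fingers close. It gives the time, the measured TCP pose, the force, the opening and the grip force at its end, in the units of the state.
- state(): the state, without advancing time (a new reading comes with each control period).
- camera(name): name is "scene" or "top" or "wrist"; returns a dict with "image" (400x640x3 uint8, blue, green, red), "range_z" (400x640 float32, m along the optical axis (not along the pixel's ray), 0 where there is no reading), "intrinsics" (3x3 intrinsics, pixels), "R" (3x3) and "t" (3): a world point X has camera coordinates R X + t; the wrist camera has in their place "mount" (4x4, takes a point from camera to tool coordinates, whose origin is the TCP and whose axes are the flange's). Camera axes: x right, y down, z forward; pixel columns grow to the right and rows downward; lengths in m; the calibration is good to about 2 mm. A picture is of the moment at which its call begins: read the wrist's pose just before it.
- hand_in(): hands the job in; it is judged then, once.
The state is a dict: "time_s": time; "joint_positions": joint angles; "joint_velocities": joint speeds; "tau": joint torques, N m; "eef_pos": TCP position; "tcp_rot": TCP orientation; "contact_force": force on the tool from outside, world axes, zero at the start; "wrist_torque": the same for the moment, N m; "width": finger opening in m; "grasp_force": force on a finger pad.
Only numpy, scipy, OpenCV 4.12 (cv2) and the standard library are available. Lean on these libraries where they do the work, as an engineer would, in place of code of your own. Each camera call takes 0.05 s, during which the arm holds its last target. There are 200 camera calls.

## Working session

There is one attempt and no reset: what is moved stays moved. The work goes in short steps, Python scripts to look and compute and a tool call to move; the robot and the scene stay as the last step left them, time stands still between calls to the robot, and variables do not carry over. Pictures are saved under pics/ and viewed, at most 14 in all, crops included, and the job is handed in when it is done.

Besides the shell and the picture viewer there is one more tool, called after "Request:" as name(argument=value, ...), one argument or row to a line, values as JSON. play_rows: Moves the arm, as the interface text tells. Its arguments: {"type":"object","properties":{"rows":{"type":"string"},"force":{"type":"number"}},"required":["rows"]}

```bash
ls; mkdir -p pics; python3 - <<'E'
from workcell import state,camera,hold_point_z
import cv2,numpy as np
s=state();print({k:np.round(v,4).tolist() for k,v in s.items()},hold_point_z)
for n in("scene","top"):
    c=camera(n);cv2.imwrite(f"pics/{n}0.png",c["image"]);np.savez(f"{n}0.npz",**{k:v for k,v in c.items()})
    print(n,c["intrinsics"].tolist(),np.round(c["R"],4).tolist(),c["t"])
c=camera("wrist");print(c["mount"])
E
```

```text
pics
{'time_s': 0.0, 'joint_positions': [-82.1066, 22.8724, 2.5806, 88.1124, -1.0704, 69.1509, -2.9057], 'joint_velocities': [-0.0049, -0.0218, -0.0407, -0.0616, -0.0523, 0.0152, -0.0323], 'tau': [0.0002, -47.5116, 1.3646, -25.4223, 0.0116, 0.0097, 0.0], 'eef_pos': [0.1523, 0.6314, 0.3029], 'tcp_rot': [-179.8889, 0.0089, 166.44], 'contact_force': [0.8285, -0.4561, 0.7222], 'wrist_torque': [0.0053, -0.0002, 0.0008], 'grasp_force': 0.0, 'width': 0.0856} 0.0539
scene [[381.63068858688627, 0.0, 312.72137488854213], [0.0, 381.63068858688627, 200.07432781672142], [0.0, 0.0, 1.0]] [[0.6595, -0.7516, -0.0154], [-0.5077, -0.4301, -0.7465], [0.5544, 0.5001, -0.6652]] [-0.43354823  0.27571628  0.59705082]
top [[478.2955290421518, 0.0, 313.43543651905463], [0.0, 478.2955290421518, 195.67844863681026], [0.0, 0.0, 1.0]] [[-0.0282, -0.9991, -0.0305], [-0.9944, 0.0312, -0.1011], [0.1019, 0.0274, -0.9944]] [-0.03271045  0.5736473   1.1187393 ]
[[-1.72263486e-04 -9.63652531e-01 -2.67158699e-01  6.79385555e-02]
 [ 9.99999984e-01 -1.56263558e-04 -8.11491842e-05 -3.66967431e-04]
 [ 3.64524479e-05 -2.67158709e-01  9.63652543e-01 -7.12294056e-02]
 [ 0.00000000e+00  0.00000000e+00  0.00000000e+00  1.00000000e+00]]
```

View pics/top0.png

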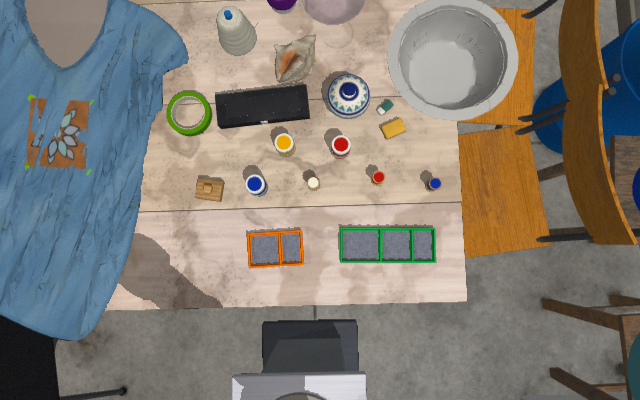

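View pics/scene0.png

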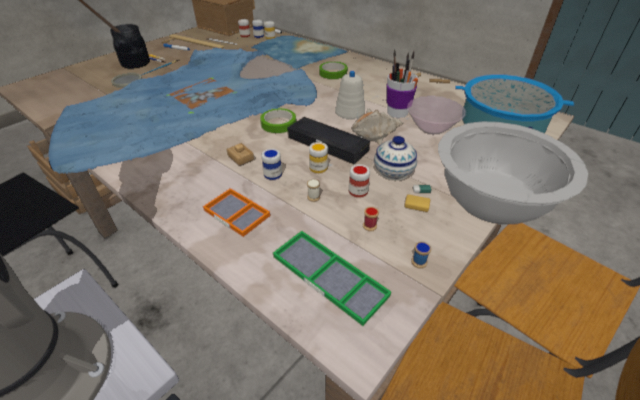

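The top view shows block (209,188), blue jar (255,184), yellow jar (285,143), red jar (341,145), cream spool (313,183), red spool (378,177), blue spool (434,184), the orange tray (275,248) and the green tray (387,245). The scene view shows the same objects, all upright.

```bash
cat > vis.py <<'E'
import numpy as np,cv2
def cloud(c):
    K,R,t=c["intrinsics"],c["R"],c["t"];z=c["range_z"].astype(float)
    v,u=np.mgrid[:z.shape[0],:z.shape[1]]
    P=np.stack([(u-K[0,2])/K[0,0]*z,(v-K[1,2])/K[1,1]*z,z],-1)
    W=(P-t)@R; W[z==0]=np.nan
    return W
def ray(c,px):
    K,R,t=c["intrinsics"],c["R"],c["t"]
    d=R.T@np.array([(px[0]-K[0,2])/K[0,0],(px[1]-K[1,2])/K[1,1],1]);return -R.T@t,d/np.linalg.norm(d)
def tri(r1,r2):
    A=np.stack([r1[1],-r2[1]],1);s=np.linalg.lstsq(A,r2[0]-r1[0],rcond=None)[0]
    p,q=r1[0]+s[0]*r1[1],r2[0]+s[1]*r2[1];return (p+q)/2,np.linalg.norm(p-q)
def at_z(c,px,z):
    o,d=ray(c,px);return o+d*(z-o[2])/d[2]
E
python3 - <<'E'
import numpy as np,cv2
from vis import *
C={n:dict(np.load(n+"0.npz")) for n in("top","scene")}
np.set_printoptions(precision=4,suppress=True)
W={n:cloud(C[n]) for n in C}
for n in C:
    m=np.isfinite(W[n][...,2])&(abs(W[n][...,2])<.01)&(abs(W[n][...,0]-.55)<.12)&(abs(W[n][...,1])<.3)
    print(n,"table z",np.median(W[n][m],0),W[n][m][:,2].std())
# clusters of points above table inside the work region
for n in C:
    w=W[n];ok=np.isfinite(w[...,2])&(w[...,0]>.45)&(w[...,0]<.82)&(w[...,1]>-.4)&(w[...,1]<.35)&(w[...,2]>.024)&(w[...,2]<.085)
    k,l,s,ct=cv2.connectedComponentsWithStats(ok.astype(np.uint8))
    for i in range(1,k):
        if s[i,4]<25: continue
        p=w[l==i];zt=np.percentile(p[:,2],95);tp=p[p[:,2]>zt-.006]
        print(n,ct[i].round(),s[i,4],"ztop %.4f"%np.median(tp[:,2]),"centre",(tp[:,:2].max(0)+tp[:,:2].min(0))/2,"mean",tp[:,:2].mean(0),"ext",np.ptp(tp[:,:2],axis=0),C[n]["image"][l==i][:].mean(0).round())
hs=cv2.cvtColor(C["top"]["image"],cv2.COLOR_BGR2HSV)
for nm,(a,b),box in(("green",(45,85),(330,215,450,275)),("orange",(5,16),(235,220,315,275))):
    m=np.zeros(hs.shape[:2],np.uint8);x0,y0,x1,y1=box
    h=hs[y0:y1,x0:x1];m[y0:y1,x0:x1]=(h[...,0]>=a)&(h[...,0]<=b)&(h[...,1]>140)&(h[...,2]>60)
    p=W["top"][m>0];
    px=np.argwhere(m)[:,::-1]
    q=np.array([at_z(C["top"],x,.016)[:2] for x in px])
    print(nm,m.sum(),"z",np.percentile(p[:,2],[5,50,95]),"rect",cv2.minAreaRect(q.astype(np.float32)*1000))
E
```

```text
top table z [ 0.5446 -0.0089  0.0005] 0.0026938347858401664
scene table z [ 0.5349 -0.0815 -0.0018] 0.0025681865231601112
top [348. 102.] 1028 ztop 0.0810 centre [ 0.7961 -0.1401] mean [ 0.7976 -0.1398] ext [0.0474 0.0729] [150. 147. 142.]
top [438. 102.] 248 ztop 0.0553 centre [ 0.7667 -0.3808] mean [ 0.7666 -0.3838] ext [0.0136 0.0382] [136. 141. 142.]
top [260. 109.] 2326 ztop 0.0363 centre [0.7857 0.0699] mean [0.7894 0.074 ] ext [0.0685 0.2297] [45. 43. 43.]
top [188. 118.] 407 ztop 0.0265 centre [0.778  0.2553] mean [0.7738 0.2551] ext [0.0836 0.108 ] [ 30. 142.  95.]
top [284. 144.] 371 ztop 0.0668 centre [0.6973 0.016 ] mean [0.6974 0.0153] ext [0.0436 0.0452] [ 92. 174. 207.]
top [340. 146.] 367 ztop 0.0668 centre [ 0.6882 -0.1177] mean [ 0.6879 -0.1178] ext [0.0441 0.0448] [ 98. 107. 184.]
top [378. 177.] 143 ztop 0.0454 centre [ 0.6114 -0.2054] mean [ 0.6109 -0.2046] ext [0.0311 0.0306] [ 48.  72. 183.]
top [256. 184.] 369 ztop 0.0668 centre [0.6017 0.086 ] mean [0.602  0.0864] ext [0.0452 0.0451] [163. 119. 106.]
top [313. 182.] 137 ztop 0.0450 centre [ 0.6035 -0.0501] me
[... 913 characters left out ...]
0.7646 -0.3386] mean [ 0.7502 -0.346 ] ext [0.0514 0.1223] [100. 103. 104.]
scene [313. 186.] 147 ztop 0.0420 centre [ 0.6011 -0.0516] mean [ 0.5991 -0.0528] ext [0.032  0.0298] [143. 162. 170.]
scene [371. 214.] 187 ztop 0.0422 centre [ 0.6087 -0.2069] mean [ 0.6072 -0.2076] ext [0.0314 0.03  ] [ 55.  69. 145.]
scene [422. 250.] 240 ztop 0.0424 centre [ 0.5892 -0.3384] mean [ 0.5874 -0.3389] ext [0.0323 0.0308] [114.  76.  69.]
green 1023 z [nan nan nan] rect ((449.82513427734375, -222.54759216308594), (226.09890747070312, 81.03034973144531), 88.32410430908203)
orange 720 z [nan nan nan] rect ((448.670166015625, 46.86484146118164), (83.73180389404297, 133.35134887695312), 1.995100498199463)
```

```bash
python3 - <<'E'
import numpy as np
p=np.array([.152,.632]);q=np.array([.60,-.03]);N=20;s=(q-p)/N;y=166.44
for i in range(N):
    a=np.radians(y);w=7.644 if i<10 else 0
    print(f"0 0 {w} {s@[np.cos(a),np.sin(a)]:.4f} {s@[np.sin(a),-np.cos(a)]:.4f} 0 1;",end="\n" if i%5==4 else " ");y-=w
# block yaw from top image edges
from vis import *
c=dict(np.load("top0.npz"));w=cloud(c)
m=(w[...,2]>.018)&(abs(w[...,0]-.595)<.06)&(abs(w[...,1]-.203)<.06)
print(cv2.minAreaRect(np.float32([at_z(c,x,.027)[:2]*1000 for x in np.argwhere(m)[:,::-1]])))
k=(w[...,2]>.036)&(abs(w[...,0]-.595)<.06)&(abs(w[...,1]-.203)<.06)
print(cv2.minAreaRect(np.float32([at_z(c,x,.043)[:2]*1000 for x in np.argwhere(k)[:,::-1]])))
E
```

```text
0 0 7.644 -0.0295 -0.0269 0 1; 0 0 7.644 -0.0329 -0.0228 0 1; 0 0 7.644 -0.0356 -0.0182 0 1; 0 0 7.644 -0.0377 -0.0133 0 1; 0 0 7.644 -0.0391 -0.0082 0 1;
0 0 7.644 -0.0399 -0.0029 0 1; 0 0 7.644 -0.0399 0.0024 0 1; 0 0 7.644 -0.0392 0.0077 0 1; 0 0 7.644 -0.0378 0.0129 0 1; 0 0 7.644 -0.0358 0.0178 0 1;
0 0 0 -0.0331 0.0224 0 1; 0 0 0 -0.0331 0.0224 0 1; 0 0 0 -0.0331 0.0224 0 1; 0 0 0 -0.0331 0.0224 0 1; 0 0 0 -0.0331 0.0224 0 1;
0 0 0 -0.0331 0.0224 0 1; 0 0 0 -0.0331 0.0224 0 1; 0 0 0 -0.0331 0.0224 0 1; 0 0 0 -0.0331 0.0224 0 1; 0 0 0 -0.0331 0.0224 0 1;
((596.047607421875, 203.36448669433594), (63.481990814208984, 48.05907440185547), 79.6360092163086)
((594.93603515625, 203.52830505371094), (19.560590744018555, 19.22783088684082), 88.16730499267578)
```

Request:
play_rows(
  rows="0 0 7.64 -0.03 -0.027 0 1; 0 0 7.64 -0.033 -0.023 0 1; 0 0 7.64 -0.036 -0.018 0 1; 0 0 7.64 -0.038 -0.013 0 1; 0 0 7.64 -0.039 -0.008 0 1",
)

```text
time_s: 0.65
eef_pos: [0.2666, 0.4645, 0.3037]
tcp_rot: [-180.0, 0.0, 127.9]
contact_force: [0.8, 0.8, 0.6]
width: 0.0853
grasp_force: 0.0
```

Request:
play_rows(
  rows="0 0 7.64 -0.04 -0.003 0 1; 0 0 7.64 -0.04 0.002 0 1; 0 0 7.64 -0.039 0.008 0 1; 0 0 7.64 -0.038 0.013 0 1; 0 0 7.68 -0.036 0.018 0 1",
)

```text
time_s: 1.15
eef_pos: [0.3787, 0.2986, 0.3039]
tcp_rot: [-180.0, -0.0, 89.7]
contact_force: [0.1, 0.0, 0.6]
width: 0.0851
grasp_force: 0.0
```

Request:
play_rows(
  rows="0 0 0 -0.033 0.022 0 1; 0 0 0 -0.033 0.022 0 1; 0 0 0 -0.033 0.022 0 1; 0 0 0 -0.033 0.022 0 1; 0 0 0 -0.033 0.022 0 1",
)

```text
time_s: 1.65
eef_pos: [0.4886, 0.1338, 0.3039]
tcp_rot: [-180.0, -0.0, 90.0]
contact_force: [0.1, 0.7, -0.8]
width: 0.0857
grasp_force: 0.0
```

Request:
play_rows(
  rows="0 0 0 -0.033 0.022 0 1; 0 0 0 -0.033 0.022 0 1; 0 0 0 -0.033 0.022 0 1; 0 0 0 -0.033 0.022 0 1; 0 0 0 -0.033 0.022 0 1",
)

```text
time_s: 2.15
eef_pos: [0.5987, -0.031, 0.3036]
tcp_rot: [-180.0, -0.0, 90.0]
contact_force: [0.7, 0.9, -0.4]
width: 0.0856
grasp_force: 0.0
```

```bash
cat >> vis.py <<'E'
def wrist(save=None):
    from workcell import state,camera
    from scipy.spatial.transform import Rotation as Ro
    s=state();c=camera("wrist");T=np.eye(4);T[:3,:3]=Ro.from_euler("xyz",s["tcp_rot"],degrees=True).as_matrix();T[:3,3]=s["eef_pos"]
    M=T@c["mount"];c["R"]=M[:3,:3].T;c["t"]=-c["R"]@M[:3,3]
    if save: cv2.imwrite(save,c["image"]);np.savez(save.replace("pics/","")[:-4]+".npz",**c)
    return s,c
E
python3 - <<'E'
from vis import *
s,c=wrist("pics/w1.png");print(s["eef_pos"],s["tcp_rot"],s["joint_positions"],s["time_s"]);print(c["intrinsics"],at_z(c,(320,200),0))
np.set_printoptions(precision=4,suppress=True)
w=cloud(c);m=abs(w[...,2])<.01;print("table",np.median(w[m],0))
ok=(w[...,2]>.024)&(w[...,2]<.085)
k,l,S,ct=cv2.connectedComponentsWithStats(ok.astype(np.uint8))
for i in range(1,k):
    if S[i,4]<150: continue
    p=w[l==i];zt=np.percentile(p[:,2],95);tp=p[p[:,2]>zt-.006]
    print(ct[i].round(),S[i,4],"ztop %.4f"%np.median(tp[:,2]),"centre",(tp[:,:2].max(0)+tp[:,:2].min(0))/2,"mean",tp[:,:2].mean(0),"ext",np.ptp(tp[:,:2],axis=0))
E
```

```text
[ 0.59868783 -0.03099088  0.30359101] [-1.79976593e+02 -2.03470621e-02  9.00188789e+01] [-30.52817206  21.29260935  38.43612753  96.03676769 -14.14734919
  67.64053922  11.45467819] 2.15
[[337.0472246    0.         319.3521539 ]
 [  0.         337.0472246  199.17892839]
 [  0.           0.           1.        ]] [ 0.59895339 -0.06840321  0.        ]
table [ 0.5734 -0.0273  0.0014]
[528.  91.] 16553 ztop 0.0371 centre [0.8011 0.0414] mean [0.7995 0.0485] ext [0.0934 0.1737]
[323.  46.] 2713 ztop 0.0676 centre [0.6017 0.0858] mean [0.6017 0.086 ] ext [0.045  0.0457]
[425. 128.] 2586 ztop 0.0677 centre [0.6975 0.0153] mean [0.6966 0.016 ] ext [0.0466 0.0452]
[606. 153.] 5215 ztop 0.0798 centre [ 0.8718 -0.0198] mean [ 0.8626 -0.0123] ext [0.0359 0.0511]
[324. 194.] 756 ztop 0.0458 centre [ 0.6034 -0.0504] mean [ 0.6034 -0.0499] ext [0.0294 0.0307]
[517. 265.] 5953 ztop 0.0819 centre [ 0.8088 -0.1388] mean [ 0.8037 -0.1295] ext [0.0688 0.0651]
[402. 257.] 1993 ztop 0.0677 centre [ 0.6848 -0.1187] mean [ 0.6839 -0.1166] ext [0.0393 0.0459]
[331. 323.] 708 ztop 0.0457 centre [ 0.6115 -0.2059] mean [ 0.6112 -0.2046] ext [0.0296 0.0316]
[518. 391.] 385 ztop 0.0813 centre [ 0.814  -0.2643] mean [ 0.8151 -0.2633] ext [0.0305 0.0154]
```

Request:
play_rows(
  rows="0 0 0 -0.0096 0.0024 0.04 1; 0 0 0 -0.0096 0.0024 0.045 1; 0 0 0 0 0 0.05 1; 0 0 0 0 0 0.05 1; 0 0 0 0 0 0.035 1",
  force=50,
)

```text
time_s: 2.7
eef_pos: [0.601, -0.0484, 0.0803]
tcp_rot: [-179.7, -0.0, 90.0]
contact_force: [-0.5, 0.6, -0.2]
width: 0.0853
grasp_force: 0.0
```

Request:
play_rows(
  rows="0 0 0 0 0 0 1; 0 0 0 0 0 0 0; 0 0 0 0 0 0 0; 0 0 0 0 0 0 0; 0 0 0 0 0 0 0",
)

```text
time_s: 3.2
eef_pos: [0.6042, -0.049, 0.086]
tcp_rot: [179.8, -0.0, 90.0]
contact_force: [-1.7, 0.8, 6.4]
width: 0.0296
grasp_force: 49.3
```

Request:
play_rows(
  rows="0 0 0 0 0 0 0; 0 0 0 0 0 0 0; 0 0 0 0 0 0 0; 0 0 0 0 0 0 0; 0 0 0 0 0 0 0",
)

```text
time_s: 3.7
eef_pos: [0.6042, -0.049, 0.0861]
tcp_rot: [179.8, -0.0, 90.0]
contact_force: [-0.8, 0.1, 7.2]
width: 0.0297
grasp_force: 49.4
```

Request:
play_rows(
  rows="0 0 0 0 0 -0.02 0; 0 0 0 0 0 -0.03 0; 0 0 0 -0.02 -0.012 -0.03 0; 0 0 0 -0.037 -0.022 0 0; 0 0 0 -0.04 -0.025 0 0",
)

```text
time_s: 4.2
eef_pos: [0.545, -0.1461, 0.1659]
tcp_rot: [179.7, -0.0, 90.2]
contact_force: [-0.3, -1.2, -0.4]
width: 0.0297
grasp_force: 49.4
```

Request:
play_rows(
  rows="0 0 0 -0.04 -0.025 0 0; 0 0 0 -0.04 -0.025 0 0; 0 0 0 -0.04 -0.025 0 0; 0 0 0 -0.03 -0.016 0 0; 0 0 0 -0.011 -0.006 0 0",
)

```text
time_s: 4.7
eef_pos: [0.4442, -0.311, 0.165]
tcp_rot: [179.9, 0.1, 89.6]
contact_force: [0.5, 0.1, -0.4]
width: 0.0297
grasp_force: 49.4
```

Request:
play_rows(
  rows="0 0 0 0 0 0.02 0; 0 0 0 0 0 0.02 0; 0 0 0 0 0 0.015 0; 0 0 0 0 0 0 0; 0 0 0 0 0 0 0",
)

```text
time_s: 5.2
eef_pos: [0.4474, -0.3067, 0.109]
tcp_rot: [180.0, -0.0, 90.0]
contact_force: [-1.2, -0.5, -0.2]
width: 0.0295
grasp_force: 49.4
```

Request:
play_rows(
  rows="0 0 0 0 0 0.01 0; 0 0 0 0 0 0.005 0; 0 0 0 0 0 0.002 0; 0 0 0 0 0 0.0015 0; 0 0 0 0 0 0 0",
)

```text
time_s: 5.7
eef_pos: [0.4469, -0.3071, 0.0903]
tcp_rot: [180.0, -0.0, 90.0]
contact_force: [1.2, 0.2, -0.9]
width: 0.0303
grasp_force: 49.6
```

Request:
play_rows(
  rows="0 0 0 0 0 0.001 0; 0 0 0 0 0 0.0005 0; 0 0 0 0 0 0 0; 0 0 0 0 0 0 0.48; 0 0 0 0 0 0 0.48",
)

```text
time_s: 6.2
eef_pos: [0.447, -0.3071, 0.089]
tcp_rot: [180.0, 0.0, 90.0]
contact_force: [-0.1, -0.0, 0.5]
width: 0.0407
grasp_force: 0.0
```

Request:
play_rows(
  rows="0 0 0 0 0 0 0.48; 0 0 0 0 0 -0.01 0.48; 0 0 0 0 0 -0.03 0.48; 0 0 0 0 0 -0.05 0.6; 0 0 0 0 0 -0.05 0.75",
)

```text
time_s: 6.7
eef_pos: [0.4462, -0.3069, 0.2304]
tcp_rot: [-179.9, -0.0, 90.0]
contact_force: [0.9, 0.1, 0.1]
width: 0.0634
grasp_force: 0.0
```

Request:
play_rows(
  rows="0 0 0 0.03 0.024 0 0.8; 0 0 0 0.038 0.03 0 0.8; 0 0 0 0.038 0.03 0 0.8; 0 0 0 0.038 0.03 0 0.8; 0 0 0 0.038 0.03 0 0.8",
)

```text
time_s: 7.2
eef_pos: [0.5918, -0.1234, 0.2298]
tcp_rot: [179.9, -0.0, 90.0]
contact_force: [1.2, -0.2, -0.3]
width: 0.0688
grasp_force: 0.0
```

Request:
play_rows(
  rows="0 0 0 0.038 0.03 0 0.8; 0 0 0 0.038 0.03 0 0.8; 0 0 0 0.038 0.03 0 0.8; 0 0 0 0.027 0.016 0 0.8; 0 0 0 0 0 0 0.8",
)

```text
time_s: 7.7
eef_pos: [0.699, 0.0237, 0.2285]
tcp_rot: [179.9, -0.2, 90.5]
contact_force: [0.2, 0.6, 0.9]
width: 0.0683
grasp_force: 0.0
```

```bash
python3 - <<'E'
from vis import *
s,c=wrist("pics/w2.png");print(s["eef_pos"],s["tcp_rot"])
np.set_printoptions(precision=4,suppress=True)
w=cloud(c);m=(w[...,2]>.06)&(w[...,2]<.075)&(abs(w[...,0]-.697)<.04)&(abs(w[...,1]-.0155)<.04)
p=w[m];print(len(p),np.median(p[:,2]),p.mean(0),(p.max(0)+p.min(0))/2,np.ptp(p,axis=0))
m=(w[...,2]>.028)&(w[...,2]<.05)&(abs(w[...,1]-.0155)<.02)&(w[...,0]>.725);print("box min x",np.nanmin(w[m][:,0]))
E
```

```text
[0.69902439 0.02374818 0.22846307] [179.93664583  -0.19397653  90.54089625]
3028 0.06766625682713356 [0.6974 0.0173 0.0675] [0.6972 0.0157 0.0651] [0.0454 0.0463 0.01  ]
box min x 0.7623496351900422
```

Request:
play_rows(
  rows="0 0 0 0 0 0.025 0.8; 0 0 0 0 0 0.04 0.8; 0 0 0 0 0 0.04 0.8; 0 0 0 0 0 0.024 0.8; 0 0 0 0 0 0 0.8",
  force=60,
)

```text
time_s: 8.25
eef_pos: [0.6935, 0.0145, 0.0962]
tcp_rot: [-179.5, 0.1, 89.9]
contact_force: [-0.8, -0.2, -0.2]
width: 0.0679
grasp_force: 0.0
```

Request:
play_rows(
  rows="0 0 0 0 0 0 0; 0 0 0 0 0 0 0; 0 0 0 0 0 0 0; 0 0 0 0 0 0 0; 0 0 0 0 0 0 0",
)

```text
time_s: 8.75
eef_pos: [0.6983, 0.0154, 0.1025]
tcp_rot: [179.8, 0.0, 90.0]
contact_force: [-0.9, -0.5, 7.6]
width: 0.0455
grasp_force: 62.1
```

Request:
play_rows(
  rows="0 0 0 0 0 -0.02 0; 0 0 0 0 0 -0.03 0; 0 0 0 -0.015 -0.014 -0.03 0; 0 0 0 -0.03 -0.03 0 0; 0 0 0 -0.034 -0.032 0 0",
)

```text
time_s: 9.25
eef_pos: [0.6214, -0.0625, 0.1816]
tcp_rot: [179.8, -0.0, 90.2]
contact_force: [-0.9, -2.7, -1.0]
width: 0.0453
grasp_force: 61.7
```

Request:
play_rows(
  rows="0 0 0 -0.034 -0.032 0 0; 0 0 0 -0.034 -0.032 0 0; 0 0 0 -0.034 -0.032 0 0; 0 0 0 -0.034 -0.032 0 0; 0 0 0 -0.029 -0.029 0 0",
)

```text
time_s: 9.75
eef_pos: [0.4621, -0.2297, 0.1805]
tcp_rot: [179.9, 0.0, 89.9]
contact_force: [-0.3, -0.7, -0.3]
width: 0.0456
grasp_force: 61.7
```

Request:
play_rows(
  rows="0 0 0 -0.015 -0.015 0 0; 0 0 0 0 0 0.01 0; 0 0 0 0 0 0.02 0; 0 0 0 0 0 0.02 0; 0 0 0 0 0 0.01 0",
)

```text
time_s: 10.25
eef_pos: [0.449, -0.2415, 0.1183]
tcp_rot: [-179.9, -0.1, 90.1]
contact_force: [-0.0, -0.7, 0.1]
width: 0.0449
grasp_force: 61.7
```

Request:
play_rows(
  rows="0 0 0 0 0 0.008 0; 0 0 0 0 0 0.004 0; 0 0 0 0 0 0.002 0; 0 0 0 0 0 0 0; 0 0 0 0 0 0 0",
)

```text
time_s: 10.75
eef_pos: [0.4495, -0.2432, 0.1064]
tcp_rot: [179.9, 0.0, 90.0]
contact_force: [-0.5, 0.2, 1.4]
width: 0.045
grasp_force: 61.9
```

Request:
play_rows(
  rows="0 0 0 0 0 0.001 0; 0 0 0 0 0 0.0005 0; 0 0 0 0 0 0 0; 0 0 0 0 0 0 0.75; 0 0 0 0 0 0 0.75",
)

```text
time_s: 11.25
eef_pos: [0.4492, -0.2431, 0.1046]
tcp_rot: [179.9, 0.0, 90.0]
contact_force: [-1.0, 0.4, 0.6]
width: 0.0637
grasp_force: 0.0
```

Request:
play_rows(
  rows="0 0 0 0 0 0 0.75; 0 0 0 0 0 -0.01 0.75; 0 0 0 0 0 -0.03 0.75; 0 0 0 0 0 -0.04 0.75; 0 0 0 0 0 -0.05 0.75",
)

```text
time_s: 11.75
eef_pos: [0.4478, -0.2426, 0.2349]
tcp_rot: [-179.8, -0.0, 90.0]
contact_force: [1.1, 0.8, 0.8]
width: 0.0642
grasp_force: 0.0
```

Request:
play_rows(
  rows="0 0 0 0.03 0.01 0 0.75; 0 0 0 0.04 0.013 0 0.75; 0 0 0 0.04 0.013 0 0.75; 0 0 0 0.04 0.013 0 0.75; 0 0 0 0.04 0.013 0 0.75",
)

```text
time_s: 12.25
eef_pos: [0.5112, -0.0515, 0.2351]
tcp_rot: [179.9, -0.0, 90.0]
contact_force: [-0.1, -0.2, 0.2]
width: 0.064
grasp_force: 0.0
```

Request:
play_rows(
  rows="0 0 0 0.04 0.013 0 0.75; 0 0 0 0.04 0.013 0 0.75; 0 0 0 0.04 0.013 0 0.75; 0 0 0 0.04 0.013 0 0.75; 0 0 0 0.04 0.013 0 0.75",
)

```text
time_s: 12.75
eef_pos: [0.5762, 0.1486, 0.235]
tcp_rot: [180.0, -0.0, 90.0]
contact_force: [0.7, -1.0, -0.0]
width: 0.064
grasp_force: 0.0
```

Request:
play_rows(
  rows="0 0 0 0.037 0.012 0 0.6; 0 0 0 0.02 0.007 0 0.6; 0 0 0 0 0 0 0.6; 0 0 0 0 0 0 0.6",
)

```text
time_s: 13.15
eef_pos: [0.5947, 0.2036, 0.2345]
tcp_rot: [-180.0, 0.1, 90.0]
contact_force: [-0.8, 0.1, 0.6]
width: 0.0513
grasp_force: 0.0
```

```bash
python3 - <<'E'
from vis import *
s,c=wrist("pics/w3.png");print(s["eef_pos"],s["tcp_rot"])
np.set_printoptions(precision=4,suppress=True)
w=cloud(c)
near=(abs(w[...,0]-.5955)<.05)&(abs(w[...,1]-.2035)<.06)
for lo,hi,h in((.018,.034,.027),(.036,.05,.043)):
    m=near&(w[...,2]>lo)&(w[...,2]<hi);p=w[m];z=np.median(p[:,2])
    print(len(p),"z",z,"rect3d",cv2.minAreaRect(np.float32(p[:,:2]*1000)))
E
```

```text
[0.59474437 0.20357803 0.23453137] [-1.79989073e+02  6.65407514e-02  9.00188553e+01]
3434 z 0.028146507532003796 rect3d ((596.4124755859375, 204.2965545654297), (61.951087951660156, 47.960914611816406), 79.68154907226562)
598 z 0.0439089153649318 rect3d ((596.2936401367188, 204.5467987060547), (19.550561904907227, 19.921960830688477), 80.07120513916016)
```

View pics/w3.png

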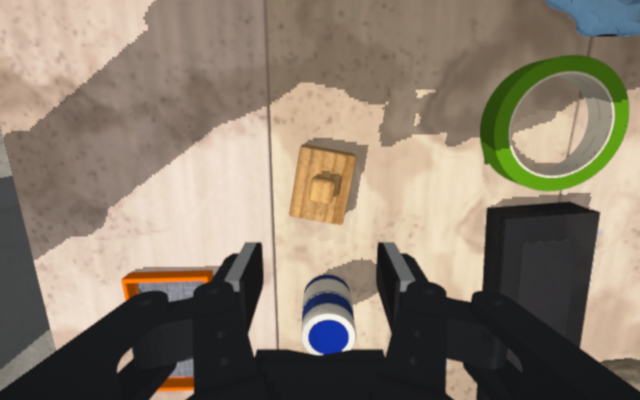

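Request:
play_rows(
  rows="0 0 5.1 0.0008 0.0008 0.02 0.6; 0 0 5.1 0 0 0.04 0.5; 0 0 0 0 0 0.04 0.5; 0 0 0 0 0 0.025 0.5; 0 0 0 0 0 0.004 0.5",
  force=40,
)

```text
time_s: 13.7
eef_pos: [0.5933, 0.2022, 0.1025]
tcp_rot: [-179.7, 0.2, 79.6]
contact_force: [-0.0, -0.7, 0.5]
width: 0.0426
grasp_force: 0.0
```

Request:
play_rows(
  rows="0 0 0 0 0 0 0.5; 0 0 0 0 0 0 0; 0 0 0 0 0 0 0; 0 0 0 0 0 0 0; 0 0 0 0 0 0 0",
)

```text
time_s: 14.2
eef_pos: [0.597, 0.2046, 0.1076]
tcp_rot: [179.8, -0.1, 79.8]
contact_force: [-1.0, -0.6, 7.1]
width: 0.0188
grasp_force: 41.1
```

Request:
play_rows(
  rows="0 0 0 0 0 -0.01 0; 0 0 0 0 0 -0.02 0; 0 0 -4.2 0 0 -0.04 0; 0 0 -4.3 0 0 -0.04 0; 0 0 0 0 -0.02 0 0",
)

```text
time_s: 14.7
eef_pos: [0.581, 0.2055, 0.2226]
tcp_rot: [179.2, -0.3, 88.3]
contact_force: [0.9, 0.3, -0.8]
width: 0.0188
grasp_force: 40.2
```

Request:
play_rows(
  rows="0 0 0 -0.02 -0.02 0 0; 0 0 0 -0.035 -0.015 0 0; 0 0 0 -0.038 -0.012 0 0; 0 0 0 -0.038 -0.012 0 0; 0 0 0 -0.038 -0.012 0 0",
)

```text
time_s: 15.2
eef_pos: [0.499, 0.0373, 0.2161]
tcp_rot: [180.0, -0.1, 88.3]
contact_force: [1.0, 0.2, -1.4]
width: 0.0189
grasp_force: 40.2
```

Request:
play_rows(
  rows="0 0 0 -0.038 -0.012 0 0; 0 0 0 -0.038 -0.012 0 0; 0 0 0 -0.038 -0.012 0 0; 0 0 0 -0.038 -0.007 0 0; 0 0 0 -0.03 0 0 0",
)

```text
time_s: 15.7
eef_pos: [0.4497, -0.1442, 0.216]
tcp_rot: [180.0, -0.1, 88.2]
contact_force: [-1.1, 0.1, -0.5]
width: 0.0186
grasp_force: 40.2
```

Request:
play_rows(
  rows="0 0 0 -0.016 0 0 0; 0 0 0 0 0 0.02 0; 0 0 0 0 0 0.03 0; 0 0 0 0 0 0.03 0; 0 0 0 0 0 0 0",
)

```text
time_s: 16.2
eef_pos: [0.4484, -0.1571, 0.133]
tcp_rot: [-179.6, -0.1, 88.3]
contact_force: [-0.8, -0.3, -0.3]
width: 0.0184
grasp_force: 40.2
```

```bash
python3 - <<'E'
from vis import *
from workcell import state
s,c=wrist("pics/w4.png");print(s["eef_pos"],s["tcp_rot"],s["width"])
E
```

```text
[ 0.44837753 -0.15713711  0.13299691] [-1.79599494e+02 -7.32325570e-02  8.82803137e+01] 0.01843744225523575
```

View pics/w4.png

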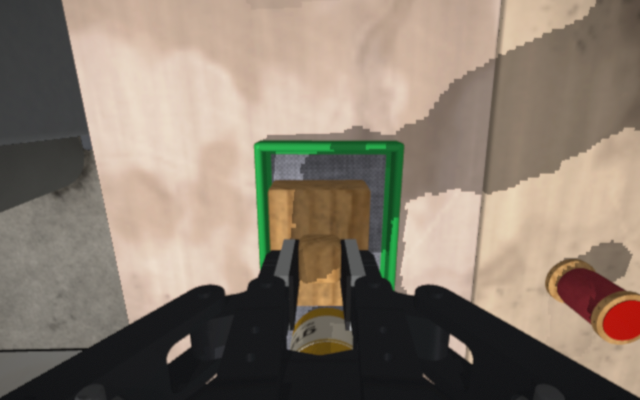

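Request:
play_rows(
  rows="0 0 0 0 0.003 0.005 0; 0 0 0 0 0 0.008 0; 0 0 0 0 0 0.006 0; 0 0 0 0 0 0.002 0; 0 0 0 0 0 0 0",
)

```text
time_s: 16.75
eef_pos: [0.4537, -0.1581, 0.1142]
tcp_rot: [-180.0, -0.0, 88.3]
contact_force: [-0.7, 0.6, -1.0]
width: 0.0187
grasp_force: 40.2
```

Request:
play_rows(
  rows="0 0 0 0 0 0.001 0; 0 0 0 0 0 0.001 0; 0 0 0 0 0 0 0; 0 0 0 0 0 0 0",
)

```text
time_s: 17.15
eef_pos: [0.4539, -0.1581, 0.1124]
tcp_rot: [180.0, -0.0, 88.3]
contact_force: [0.2, -0.5, -1.3]
width: 0.0186
grasp_force: 40.2
```

Request:
play_rows(
  rows="0 0 0 0 0 0.001 0; 0 0 0 0 0 0.001 0; 0 0 0 0 0 0 0; 0 0 0 0 0 0 0",
)

```text
time_s: 17.55
eef_pos: [0.4539, -0.1584, 0.1116]
tcp_rot: [180.0, -0.1, 88.3]
contact_force: [-4.5, 2.4, 13.3]
width: 0.0188
grasp_force: 41.7
```

Request:
play_rows(
  rows="0 0 0 0 0 0 0.4; 0 0 0 0 0 0 0.4; 0 0 0 0 0 -0.01 0.45; 0 0 0 0 0 -0.03 0.5; 0 0 -1.7 0 0 -0.04 0.8",
)

```text
time_s: 18.05
eef_pos: [0.4526, -0.1579, 0.1904]
tcp_rot: [-179.8, 0.0, 90.0]
contact_force: [0.8, -0.2, 0.3]
width: 0.056
grasp_force: 0.0
```

Request:
play_rows(
  rows="0 0 0 -0.02 0.015 -0.04 0.8; 0 0 0 -0.036 0.028 0 0.8; 0 0 0 -0.036 0.028 0 0.8; 0 0 0 -0.036 0.028 0 0.8; 0 0 0 -0.036 0.028 0 0.8",
)

```text
time_s: 18.55
eef_pos: [0.582, -0.3232, 0.2309]
tcp_rot: [180.0, -0.0, 90.0]
contact_force: [0.7, -0.1, 0.7]
width: 0.0681
grasp_force: 0.0
```

Request:
play_rows(
  rows="0 0 0 -0.015 0.011 0 0.8; 0 0 0 0 0 0 0.8; 0 0 0 0 0 0 0.8; 0 0 0 0 0 0 0.8",
)

```text
time_s: 18.95
eef_pos: [0.5914, -0.3358, 0.2304]
tcp_rot: [-180.0, -0.1, 90.0]
contact_force: [0.1, 0.1, -0.1]
width: 0.0682
grasp_force: 0.0
```

```bash
python3 - <<'E'
from vis import *
s,c=wrist("pics/w5.png");print(s["eef_pos"],s["tcp_rot"])
np.set_printoptions(precision=4,suppress=True)
w=cloud(c);m=(w[...,2]>.038)&(w[...,2]<.055)&(abs(w[...,0]-.592)<.03)&(abs(w[...,1]+.337)<.03)
p=w[m];print(len(p),np.median(p[:,2]),p.mean(0),(p.max(0)+p.min(0))/2,np.ptp(p,axis=0))
E
```

```text
[ 0.5914075  -0.335775    0.23041046] [-1.79970865e+02 -8.60151601e-02  9.00433716e+01]
1203 0.04574949994580759 [ 0.5916 -0.3372  0.0457] [ 0.5914 -0.3379  0.0442] [0.0301 0.0314 0.0071]
```

View pics/w5.png

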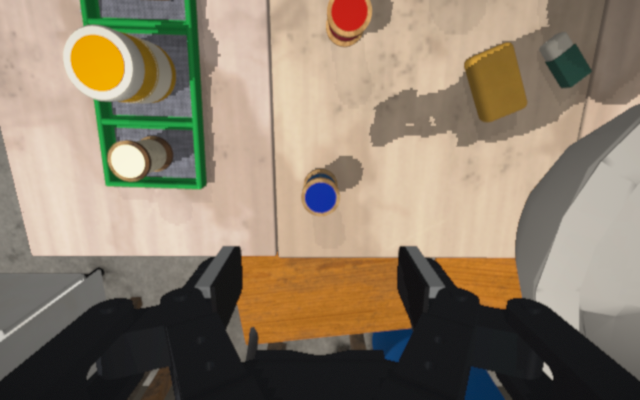

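Request:
play_rows(
  rows="0 0 0 -0.0015 0 0.025 0.75; 0 0 0 0 0 0.045 0.7; 0 0 0 0 0 0.045 0.7; 0 0 0 0 0 0.025 0.7; 0 0 0 0 0 0.006 0.7",
  force=50,
)

```text
time_s: 19.5
eef_pos: [0.59, -0.3358, 0.081]
tcp_rot: [-179.7, -0.2, 90.1]
contact_force: [-0.0, 0.7, 0.3]
width: 0.0596
grasp_force: 0.0
```

Request:
play_rows(
  rows="0 0 0 0 0 0 0.7; 0 0 0 0 0 0 0; 0 0 0 0 0 0 0; 0 0 0 0 0 0 0; 0 0 0 0 0 0 0",
)

```text
time_s: 20.0
eef_pos: [0.5931, -0.3395, 0.0869]
tcp_rot: [179.8, 0.1, 90.0]
contact_force: [-0.1, 0.0, 6.8]
width: 0.0298
grasp_force: 49.9
```

Request:
play_rows(
  rows="0 0 0 0 0 -0.02 0; 0 0 0 0 0 -0.04 0; 0 0 0 0 0 -0.04 0; 0 0 0 0.025 -0.01 0 0; 0 0 0 0.036 -0.015 0 0",
)

```text
time_s: 20.5
eef_pos: [0.5673, -0.2801, 0.1871]
tcp_rot: [179.7, 0.2, 89.8]
contact_force: [0.8, 1.3, -1.1]
width: 0.0298
grasp_force: 49.5
```

Request:
play_rows(
  rows="0 0 0 0.036 -0.015 0 0; 0 0 0 0.036 -0.015 0 0; 0 0 0 0.036 -0.015 0 0; 0 0 0 0.036 -0.015 0 0; 0 0 0 0.036 -0.015 0 0",
)

```text
time_s: 21.0
eef_pos: [0.4912, -0.0964, 0.1848]
tcp_rot: [179.9, -0.0, 90.0]
contact_force: [0.9, 1.1, -1.0]
width: 0.0295
grasp_force: 49.5
```

Request:
play_rows(
  rows="0 0 0 0.036 -0.015 0 0; 0 0 0 0.036 -0.015 0 0; 0 0 0 0.025 -0.0095 0 0; 0 0 0 0.01 -0.003 0.01 0; 0 0 0 0 0 0.03 0",
)

```text
time_s: 21.5
eef_pos: [0.4515, 0.0113, 0.1459]
tcp_rot: [179.6, -0.2, 90.2]
contact_force: [0.6, 0.1, 0.5]
width: 0.0299
grasp_force: 49.5
```

Request:
play_rows(
  rows="0 0 0 0 0 0.03 0; 0 0 0 0 0 0.01 0; 0 0 0 0 0 0.005 0; 0 0 0 0 0 0 0; 0 0 0 0 0 0 0",
)

```text
time_s: 22.0
eef_pos: [0.4503, 0.0089, 0.1003]
tcp_rot: [179.9, -0.0, 89.9]
contact_force: [0.9, 0.0, 0.0]
width: 0.0295
grasp_force: 49.5
```

Request:
play_rows(
  rows="0 0 0 0 0 0.005 0; 0 0 0 0 0 0.003 0; 0 0 0 0 0 0.001 0; 0 0 0 0 0 0.001 0; 0 0 0 0 0 0 0",
)

```text
time_s: 22.5
eef_pos: [0.4496, 0.0094, 0.0908]
tcp_rot: [-180.0, -0.1, 90.0]
contact_force: [-4.7, -0.1, 18.6]
width: 0.0298
grasp_force: 51.5
```

Request:
play_rows(
  rows="0 0 0 0 0 -0.0005 0; 0 0 0 0 0 0 0.48; 0 0 0 0 0 0 0.48; 0 0 0 0 0 0 0.48; 0 0 0 0 0 -0.01 0.48",
)

```text
time_s: 23.0
eef_pos: [0.4484, 0.0093, 0.0993]
tcp_rot: [-179.8, 0.0, 90.0]
contact_force: [-0.8, -0.4, -0.1]
width: 0.0412
grasp_force: 0.0
```

Request:
play_rows(
  rows="0 0 0 0 0 -0.03 0.48; 0 0 0 0 0 -0.05 0.75; 0 0 0 0 0 -0.05 0.8; 0 0 0 -0.015 0.03 0 0.8; 0 0 0 -0.02 0.037 0 0.8",
)

```text
time_s: 23.5
eef_pos: [0.5175, -0.0237, 0.2337]
tcp_rot: [179.6, -0.4, 90.3]
contact_force: [0.3, 1.2, 0.4]
width: 0.0684
grasp_force: 0.0
```

Request:
play_rows(
  rows="0 0 0 -0.02 0.037 0 0.8; 0 0 0 -0.02 0.037 0 0.8; 0 0 0 -0.02 0.037 0 0.8; 0 0 0 -0.02 0.037 0 0.8; 0 0 0 -0.0124 0.0225 0 0.8",
)

```text
time_s: 24.0
eef_pos: [0.6888, -0.1198, 0.2301]
tcp_rot: [180.0, 0.1, 90.0]
contact_force: [-0.1, 0.9, 0.9]
width: 0.0685
grasp_force: 0.0
```

Request:
play_rows(
  rows="0 0 0 0 0 0 0.8; 0 0 0 0 0 0 0.8; 0 0 0 0 0 0 0.8",
)

```text
time_s: 24.3
eef_pos: [0.686, -0.1173, 0.23]
tcp_rot: [-179.9, -0.0, 90.0]
contact_force: [0.6, 0.2, 0.9]
width: 0.0684
grasp_force: 0.0
```

```bash
python3 - <<'E'
from vis import *
s,c=wrist("pics/w6.png");print(s["eef_pos"],s["tcp_rot"])
np.set_printoptions(precision=4,suppress=True)
w=cloud(c);m=(w[...,2]>.06)&(w[...,2]<.075)&(abs(w[...,0]-.687)<.035)&(abs(w[...,1]+.118)<.035)
p=w[m];print(len(p),np.median(p[:,2]),p.mean(0),(p.max(0)+p.min(0))/2,np.ptp(p,axis=0))
m=(w[...,2]>.015)&(abs(w[...,1]+.118)<.02)&(w[...,0]>.718);print("pot min x",np.nanmin(w[m][:,0]))
E
```

```text
[ 0.68603064 -0.11734303  0.23001136] [-1.79948631e+02 -4.64379246e-02  9.00152735e+01]
3062 0.06758928154670787 [ 0.6881 -0.1172  0.0675] [ 0.6882 -0.1186  0.0651] [0.0454 0.0458 0.0102]
pot min x 0.7180038642828367
```

Request:
play_rows(
  rows="0 0 0 -0.0005 0.001 0.025 0.7; 0 0 0 0 0 0.04 0.7; 0 0 0 0 0 0.04 0.7; 0 0 0 0 0 0.022 0.7; 0 0 0 0 0 0.003 0.7",
  force=60,
)

```text
time_s: 24.85
eef_pos: [0.6852, -0.1166, 0.0966]
tcp_rot: [-179.6, -0.1, 90.1]
contact_force: [-0.7, 0.1, -0.1]
width: 0.0594
grasp_force: 0.0
```

Request:
play_rows(
  rows="0 0 0 0 0 0 0.7; 0 0 0 0 0 0 0; 0 0 0 0 0 0 0; 0 0 0 0 0 0 0; 0 0 0 0 0 0 0",
)

```text
time_s: 25.35
eef_pos: [0.6892, -0.119, 0.1025]
tcp_rot: [179.8, 0.0, 90.0]
contact_force: [-0.5, 0.7, 7.1]
width: 0.0451
grasp_force: 62.0
```

Request:
play_rows(
  rows="0 0 0 0 0 -0.02 0; 0 0 0 0 0 -0.03 0; 0 0 0 0.01 -0.014 -0.03 0; 0 0 0 0.026 -0.032 0 0; 0 0 0 0.026 -0.032 0 0",
)

```text
time_s: 25.85
eef_pos: [0.6098, -0.0569, 0.1816]
tcp_rot: [179.8, 0.0, 89.9]
contact_force: [0.0, 1.1, -0.6]
width: 0.0455
grasp_force: 61.5
```

Request:
play_rows(
  rows="0 0 0 0.026 -0.032 0 0; 0 0 0 0.026 -0.032 0 0; 0 0 0 0.026 -0.032 0 0; 0 0 0 0.026 -0.032 0 0; 0 0 0 0.018 -0.023 0 0",
)

```text
time_s: 26.35
eef_pos: [0.4566, 0.067, 0.1799]
tcp_rot: [-179.9, -0.1, 90.1]
contact_force: [-0.0, -0.1, -0.5]
width: 0.0451
grasp_force: 61.5
```

Request:
play_rows(
  rows="0 0 0 0.008 -0.011 0 0; 0 0 0 0 0 0.01 0; 0 0 0 0 0 0.02 0; 0 0 0 0 0 0.02 0; 0 0 0 0 0 0.01 0",
)

```text
time_s: 26.85
eef_pos: [0.4479, 0.0725, 0.1185]
tcp_rot: [-179.9, 0.1, 89.9]
contact_force: [-0.1, 0.3, -0.6]
width: 0.0456
grasp_force: 61.5
```

Request:
play_rows(
  rows="0 0 0 0 0 0.007 0; 0 0 0 0 0 0.004 0; 0 0 0 0 0 0.002 0; 0 0 0 0 0 0 0; 0 0 0 0 0 0 0",
)

```text
time_s: 27.35
eef_pos: [0.4483, 0.0735, 0.1073]
tcp_rot: [179.9, -0.0, 90.0]
contact_force: [-0.6, 0.1, 0.3]
width: 0.0449
grasp_force: 61.5
```

Request:
play_rows(
  rows="0 0 0 0 0 0.001 0; 0 0 0 0 0 0.001 0; 0 0 0 0 0 0 0; 0 0 0 0 0 0 0.75; 0 0 0 0 0 0 0.75",
)

```text
time_s: 27.85
eef_pos: [0.4481, 0.0736, 0.1051]
tcp_rot: [180.0, -0.0, 90.0]
contact_force: [1.3, 0.9, -0.4]
width: 0.0641
grasp_force: 0.0
```

Request:
play_rows(
  rows="0 0 0 0 0 0 0.75; 0 0 0 0 0 -0.01 0.75; 0 0 0 0 0 -0.03 0.75; 0 0 0 0 0 -0.05 0.75; 0 0 0 0 0 -0.05 0.75",
)

```text
time_s: 28.35
eef_pos: [0.4473, 0.0728, 0.2463]
tcp_rot: [-179.9, 0.1, 89.9]
contact_force: [-0.2, 1.3, 0.4]
width: 0.0641
grasp_force: 0.0
```

Request:
play_rows(
  rows="0 0 0 0.04 0 -0.03 0.75; 0 0 0 0.04 0 -0.03 0.75; 0 0 0 0.04 0 0 0.75; 0 0 0 0.04 0 0 0.75; 0 0 0 0.04 0 0 0.75",
)

```text
time_s: 28.85
eef_pos: [0.4476, 0.2749, 0.3059]
tcp_rot: [180.0, -0.1, 90.0]
contact_force: [0.3, -0.5, -0.2]
width: 0.0644
grasp_force: 0.0
```

Request:
play_rows(
  rows="0 0 0 0.04 0 0 0.75; 0 0 0 0.04 0 0 0.75; 0 0 0 0.03 0 0 0.75; 0 0 0 0 0 0 0.75; 0 0 0 0 0 0 0.75",
)

```text
time_s: 29.35
eef_pos: [0.4477, 0.3835, 0.305]
tcp_rot: [180.0, 0.1, 90.1]
contact_force: [0.5, -0.6, 1.4]
width: 0.0641
grasp_force: 0.0
```

```bash
python3 - <<'E'
from vis import *
from workcell import camera
np.set_printoptions(precision=4,suppress=True)
a=camera("top");b=camera("scene");w=cloud(a)
cv2.imwrite("pics/end.png",np.hstack([cv2.resize(a["image"][120:280,180:460],(400,400*160//280)),cv2.resize(b["image"][130:330,180:460],(320,229))[:228]]))
ok=(w[...,0]>.38)&(w[...,0]<.73)&(w[...,1]>-.4)&(w[...,1]<.35)&(w[...,2]>.024)&(w[...,2]<.085)
k,l,S,ct=cv2.connectedComponentsWithStats(ok.astype(np.uint8))
for i in range(1,k):
    if S[i,4]<25: continue
    p=w[l==i];zt=np.percentile(p[:,2],95);tp=p[p[:,2]>zt-.006]
    print(ct[i].round(),"ztop %.4f"%np.median(tp[:,2]),"centre",(tp[:,:2].max(0)+tp[:,:2].min(0))/2,"ext",np.ptp(tp[:,:2],axis=0),"all",p[:,:2].min(0),p[:,:2].max(0))
E
```

```text
[378. 177.] ztop 0.0446 centre [ 0.6114 -0.2056] ext [0.0312 0.031 ] all [ 0.5958 -0.2211] [ 0.627 -0.19 ]
[256. 184.] ztop 0.0667 centre [0.6016 0.0861] ext [0.0448 0.0448] all [0.5778 0.0628] [0.6245 0.109 ]
[361. 244.] ztop 0.0467 centre [ 0.454  -0.1581] ext [0.019  0.0191] all [ 0.4297 -0.1885] [ 0.4785 -0.1275]
[397. 245.] ztop 0.0705 centre [ 0.4505 -0.2415] ext [0.0433 0.0439] all [ 0.4261 -0.2636] [ 0.473  -0.2179]
[262. 249.] ztop 0.0706 centre [0.4481 0.074 ] ext [0.0437 0.0441] all [0.4254 0.0504] [0.4723 0.0966]
[426. 245.] ztop 0.0486 centre [ 0.4475 -0.3074] ext [0.028  0.0288] all [ 0.4334 -0.3222] [ 0.4615 -0.293 ]
[288. 248.] ztop 0.0486 centre [0.4495 0.0115] ext [0.0282 0.0307] all [ 0.4354 -0.0039] [0.4636 0.027 ]
```

View pics/end.png

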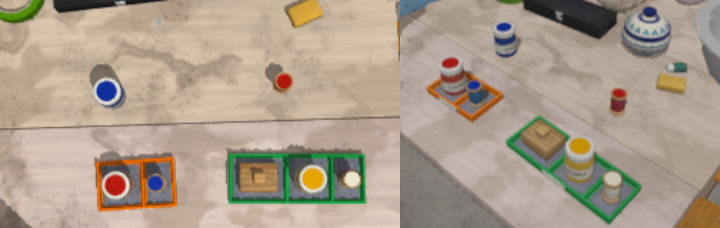

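The picture shows all five objects upright in the right compartments. In the orange tray are the red jar (115,185) and blue spool (155,183). In the green tray are the block (259,177), yellow jar (312,178) and cream spool (352,179). Their tops sit 4 mm higher than on the table, so they rest on the floors. The blue jar and red spool have not moved.

```bash
python3 -c "from workcell import hand_in;print(hand_in())"
```

```text
the job is handed in; nothing more can be done
None
```

Both kits are made up as asked and the job is handed in; the final camera check showed all five pieces upright on their compartment floors, with the blue jar and red spool where they stood.

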